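# Turn the bar carousel to bring the jigger to the pointer

## Robot

A 6-joint arm with a two-finger parallel gripper is mounted at the origin on a cart in front of the work surface, level with it; the furniture and walls round the work are solid. World frame = base frame: x ahead of the robot, y to its left, z up, the work surface at z = 0. Lengths are in m, angles in rad, forces in N, time in s.
With the tool pointing down it reaches from about 0.35 to 0.925 m from the base axis. Payload 6.4 kg.
Tool frame: the origin (TCP) lies at the very end of the fingers, on their centre line; the grasp point (between the pads) lies 19 mm behind it; z points along the fingers, y is the line along which they close (so a half turn about z gives the same grasp; the last joint's range is limited). The gripper opens to 94 mm and grips with 3 to 60 N. Pads are 16 mm wide; open, the fingers measure 119 mm over their backs; the gripper's body (75 mm by 177 mm) begins 78 mm behind the grasp point.
Start: joints at [-1.305, 0.245, 1.558, -0, 1.339, -0.174], TCP at [0.277, -0.588, 0.205] pointing down, gripper open.
Joint ranges: [-3.13, 3.13], [-1.02, 2.26], [0.13, 2.54], [-0.95, 4.09], [0.21, 2.88], [-2.74, 2.74]. Speed limits (rad/s): [2.57, 2.57, 3.14, 3.14, 3.14, 3.14].

## Interface

Orientations are given as a rotation vector (axis times angle).
In Python, from bench import r, inverse_kinematics, eyes, workorder gives the robot as it stands. The module is installed in compiled form; this text tells all that it offers. Calls block until the motion is done:
- r.reach(position, orientation): joint-space move of the TCP to a pose.
- r.move_l(position, ori=None, velocity=0.15, contact_N=None): straight line of the TCP; ori=None keeps the orientation; velocity is the mean speed in m/s. With contact_N (N) it stops when the force on the tool has changed by that much, and returns True; else False.
- r.goto_joints(angles): joint-space move.
- r.command_gripper(opening, force=None): finger opening in m; force is the grip in N (None keeps the last); returns when the fingers have stopped.
- r.hold(seconds).
- inverse_kinematics(position, orientation): joint angles nearest the present ones, or None.
- r.observe(): the state.
- eyes.grab_frame(name): name is "scene" or "top" or "wrist"; returns the picture (384x512x3 uint8, red, green, blue); there is no depth.
- eyes.camera_params(name): a dict with "fov_y" (degrees; the focal length in pixels is half the picture's height over the tangent of half this angle, whatever the lens; pixels are square), "cx", "cy" (the principal point, pixels), "k1" (the pictures are not rectified: a ray, as slopes to the right and down, at radius r is drawn at 1 + k1 r^2 times it, then the intrinsics apply), "camera_from_world" (4x4, takes a point from world to camera coordinates); the wrist camera has in their place "T_tool_cam" (4x4, takes a point from camera to tool coordinates, whose origin is the TCP and whose axes are the flange's). Camera axes: x right, y up, looking along -z (the intrinsics and any distortion apply to the point x, -y, -z); pixel columns grow to the right and rows downward; lengths in m; the calibration is good to about 2 mm. A picture is of the moment at which its call begins: read the wrist's pose just before it. camera_params takes no time and is no camera call.
A pose or a line that the arm cannot do raises r.IKError and nothing moves.
- workorder.finish_job(): hands the job in; it is judged then, once.
The state is a dict: "clock": time; "qpos": joint angles; "joint_vel": joint speeds; "effort": joint torques, N m; "position": TCP position; "orientation": TCP orientation; "force": force on the tool from outside, world axes, zero at the start; "wrist_torque": the same for the moment, N m; "finger_gap": finger opening in m; "finger_force": force on a finger pad.
Only numpy, scipy, OpenCV 4.12 (cv2) and the standard library are available. Lean on these libraries where they do the work, as an engineer would, in place of code of your own. Each camera call takes 0.05 s, during which the arm holds its last target. There are 200 camera calls.

## Task

Turn the round carousel tray, for instance by pushing one of its upright pegs, until the steel jigger stands squarely at the pointer that sticks out from the carousel's foot. Do not touch the jigger or the salt shaker: both must stay standing upright on the tray, and the tray must be left at rest.

Things in the scene. Friction and masses are not known exactly. Their poses are not given: they have to be found in the camera images.
- tray: Round wooden tray, 250 mm wide, top 30 mm above the worktop, turning freely on its vertical axis (about 1 N at a peg; stops at once when let go). Origin on the axis, 16 mm above the worktop; x, y turn with it. Three steel pegs, 16 mm thick, tops 100 mm above the worktop, stand 110 mm from the axis towards its own 180 (nearest the pointer at the start), 60 and -60 degrees; wells lie midway.
- jigger: Steel bar measure, hourglass shaped, 43 mm in diameter, 78 mm tall, standing loose (4 mm play) in one of the tray's three shallow wells (5 mm rims), 70 mm from the axis at the tray's own +120 or -120 degrees. Origin at the centre of its underside, z up.
- salt_shaker: Salt shaker with a grey cap, 44 mm in diameter, 90 mm tall, standing loose in the other of these two wells; the third well is empty. Origin at the centre of its underside, z up.
- mark (a point): Fixed point 70 mm from the tray's axis, level with the tray's top (30 mm above the worktop), straight inward from the pointer: the jigger's origin belongs here. The pointer is a dark steel diamond, 28 mm high, on the fixed foot, sticking out past the tray's rim to 170 mm from the axis on the robot's side.
Mind the look-alikes: they are no part of the job. Leave any blue or red look-alike of the jigger alone.

How it is judged:
At the end, for the whole second after the job is handed in: The jigger's origin is within 18 mm (horizontally) of the mark, the jigger and the salt shaker stand upright (within 0.15 rad) on the tray, the salt shaker's origin within 85 mm of the tray's axis, and the tray is at rest (below 0.05 rad/s) (horizontal distance between jigger and mark below 0.018 m and angle between each of jigger, salt_shaker's own z axis and vertical below 0.15 rad and height (world z) of each of jigger, salt_shaker above 0.025 m and horizontal distance between salt_shaker and tray below 0.085 m and angular speed of tray below 0.05 rad/s); the robot touches nothing.
It fails at once if the robot touches the jigger (contact force between any of the fingers, the arm and jigger above 0.5 N).
It fails at once if the robot touches the salt shaker (contact force between any of the fingers, the arm and salt_shaker above 0.5 N).
It also fails if it takes over 35 s, if anything falls off the work surface, if the arm or the gripper's body presses on something with over 40 N, if the wrist force passes 120 N, or if a joint passes its speed limit or range.

## Working session

There is one attempt and no reset: what is moved stays moved. The work goes in short steps, each a Python script; the robot and the scene stay as the last script left them, time stands still between calls to the robot, and variables do not carry over. Pictures are saved under pics/ and viewed, at most 10 in all, crops included, and the job is handed in when it is done.

```bash
mkdir -p pics; ls
python3 - <<'E'
from bench import r,eyes
import cv2,numpy as np
for n in("scene","top"):
    f=eyes.grab_frame(n); cv2.imwrite(f"pics/{n}0.png",cv2.cvtColor(f,cv2.COLOR_RGB2BGR)); p=eyes.camera_params(n); print(n,{k:(np.round(v,3).tolist()) for k,v in p.items()})
o=r.observe();print(o["clock"],o["orientation"])
E
```

```text
pics
scene {'fov_y': 54.659, 'cx': 255.32, 'cy': 192.283, 'k1': 0.043, 'camera_from_world': [[-0.901, -0.433, 0.021, 0.412], [0.274, -0.532, 0.801, -0.184], [-0.336, 0.727, 0.598, -0.68], [0.0, 0.0, 0.0, 1.0]]}
top {'fov_y': 55.382, 'cx': 255.453, 'cy': 191.499, 'k1': -0.073, 'camera_from_world': [[-0.022, -0.999, -0.046, 0.007], [0.989, -0.029, 0.146, -0.496], [-0.147, -0.042, 0.988, -0.816], [0.0, 0.0, 0.0, 1.0]]}
0.1 [-3.06430466e+00 -6.84927231e-01  1.79955043e-04]
```

View pics/scene0.png

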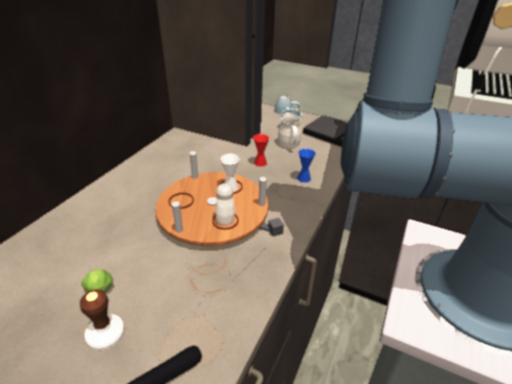

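View pics/top0.png

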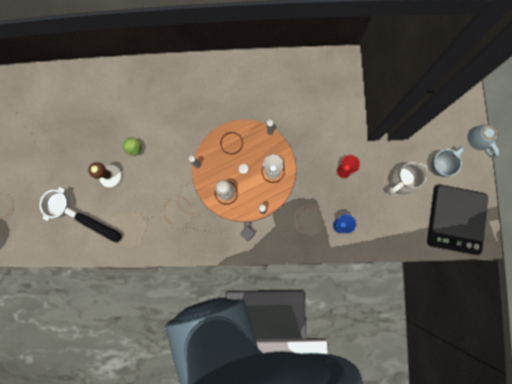

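The tray centre is near top (244,170). The jigger is on its right (273,167) and the salt shaker at lower left (225,188). The pointer is at (248,232), and the pegs are at about (270,124), (194,160) and (263,209). The tray must turn about 90° clockwise, so I'll measure before moving.

```bash
cat > h.py <<'E'
from bench import r,eyes,inverse_kinematics
import cv2,numpy as np
from scipy.optimize import least_squares
def cast(n,uv,z):
    p=eyes.camera_params(n); f=192/np.tan(np.radians(p["fov_y"])/2)
    K=np.array([[f,0,p["cx"]],[0,f,p["cy"]],[0,0,1.]])
    s=cv2.undistortPoints(np.float64(uv).reshape(-1,1,2),K,np.array([p["k1"],0,0,0.]))[:,0]
    T=p["camera_from_world"]; R=T[:3,:3]; c=-R.T@T[:3,3]
    d=np.c_[s[:,0],-s[:,1],-np.ones(len(s))]@R
    return (c+d*((z-c[2])/d[:,2])[:,None])[:,:2]
def tray(n,f):
    h=cv2.cvtColor(f,cv2.COLOR_RGB2HSV)
    m=cv2.inRange(h,(5,130,110),(20,255,255)); cs,_=cv2.findContours(m,0,2)
    c=max(cs,key=cv2.contourArea)
    P=cast(n,cv2.convexHull(c),.03)
    q=least_squares(lambda q:np.hypot(*(P-q[:2]).T)-q[2],[*P.mean(0),.125],loss="soft_l1",f_scale=.002).x
    return q
E
python3 - <<'E'
from h import *
for n in("top","scene"):
    f=cv2.cvtColor(cv2.imread(f"pics/{n}0.png"),4)
    q=tray(n,f); print(n,"tray",q.round(4))
    px={"top":dict(p1=(263,209,.1),p2=(194,159,.1),p3=(270,123,.1),jig=(273,161,.108),jbase=(273,177,.03),salt=(225,185,.12),ptr=(248,232,.02)),
     "scene":dict(p1=(263,179,.1),p2=(176,204,.1),p3=(194,153,.1),jig=(230,158,.108),salt=(224,187,.12),ptr=(276,227,.02))}[n]
    for k,(u,v,z) in px.items():
        w=cast(n,[(u,v)],z)[0]; d=w-q[:2]; print(k,w.round(3),"rad",np.hypot(*d).round(3),"ang",np.degrees(np.arctan2(d[1],d[0])).round(1))
f=cv2.imread("pics/top0.png")[100:250,170:320]; cv2.imwrite("pics/c.png",cv2.resize(f,(600,600),interpolation=2))
E
```

```text
top tray [0.5508 0.0224 0.1221]
p1 [ 0.448 -0.023] rad 0.113 ang -156.1
p2 [0.563 0.126] rad 0.104 ang 83.6
p3 [ 0.639 -0.044] rad 0.11 ang -37.0
jig [ 0.55  -0.048] rad 0.07 ang -90.5
jbase [ 0.53  -0.047] rad 0.073 ang -106.8
salt [0.499 0.055] rad 0.061 ang 147.7
ptr [0.403 0.015] rad 0.148 ang -177.1
scene tray [0.5481 0.0318 0.1251]
p1 [ 0.449 -0.016] rad 0.11 ang -154.1
p2 [0.562 0.136] rad 0.105 ang 82.5
p3 [ 0.636 -0.039] rad 0.112 ang -38.7
jig [ 0.545 -0.047] rad 0.078 ang -92.2
salt [0.494 0.07 ] rad 0.066 ang 144.7
ptr [0.397 0.026] rad 0.151 ang -177.9
```

View pics/c.png

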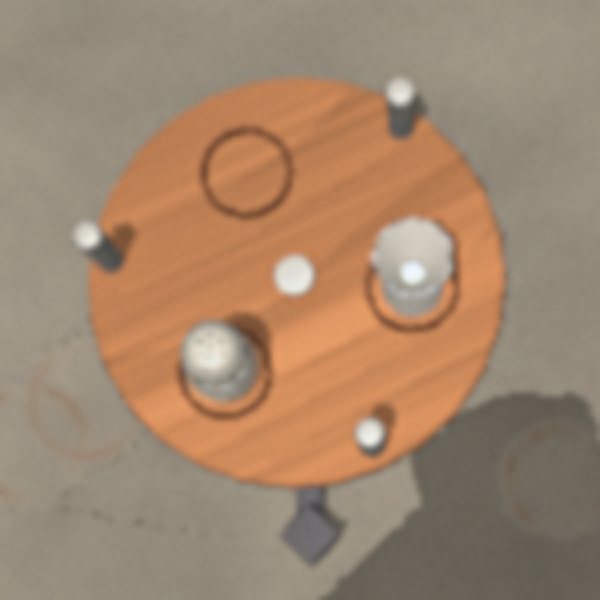

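```bash
cat >> h.py <<'E'
from scipy.spatial.transform import Rotation as Ro
C=np.array([.550,.022])
def pose(deg,z,half=0,rad=.112):
    a=np.radians(deg); 
    y=np.array([-np.sin(a),np.cos(a),0])*(-1 if half else 1); zt=np.array([0,0,-1.]); x=np.cross(y,zt)
    return np.array([C[0]+rad*np.cos(a),C[1]+rad*np.sin(a),z]), Ro.from_matrix(np.c_[x,y,zt]).as_rotvec()
E
python3 - <<'E'
from h import *
for half in(0,1):
    for d in(-136,-180,-230): 
        q=inverse_kinematics(*pose(d,.06,half)); print(half,d,None if q is None else np.round(q,2))
E
```

```text
0 -136 [-0.36  0.02  2.1  -0.    1.02  0.44]
0 -180 [-0.21 -0.07  2.18 -0.    1.02  1.36]
0 -230 [-0.01  0.06  2.06 -0.    1.02  2.43]
1 -136 [-0.36  0.02  2.1  -0.    1.02 -2.7 ]
1 -180 [-0.21 -0.07  2.18 -0.    1.02 -1.78]
1 -230 [-0.01  0.06  2.06 -0.    1.02 -0.71]
```

Run:
```python
from h import *
r.command_gripper(0.0)
r.reach(*pose(-136,.2))
p,o=pose(-136,.06); r.move_l(p,o,.12)
print(r.observe()["clock"],r.observe()["force"].round(2) if hasattr(r.observe()["force"],"round") else r.observe()["force"])
for d in np.arange(-144,-221,-8.):
    p,o=pose(d,.06); r.move_l(p,o,.05)
s=r.observe(); print(s["clock"],s["position"],s["force"])
for n in("top","scene"):
    f=eyes.grab_frame(n); cv2.imwrite(f"pics/{n}1.png",cv2.cvtColor(f,4))
a=cv2.imread("pics/top1.png")[90:265,150:350];b=cv2.imread("pics/scene1.png")[110:285,120:320]
cv2.imwrite("pics/c1.png",cv2.resize(np.hstack([a,b]),(800,350),interpolation=2))
```

```text
4.8667 [-0.7  -0.14 -0.04]
9.5333 [0.45928173 0.08763108 0.05997097] [-0.20259865  0.07421637 -0.45460287]
```

View pics/c1.png

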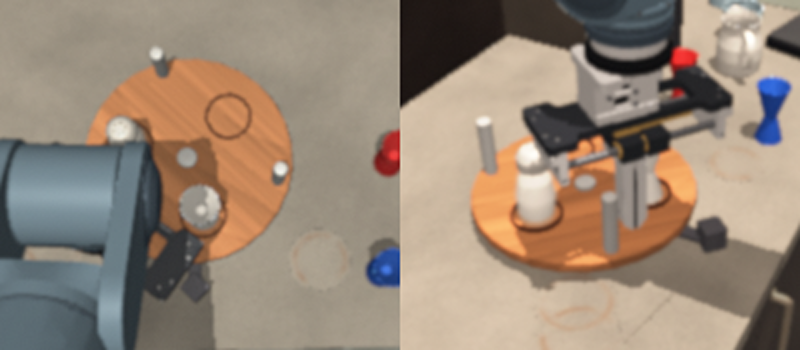

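The push works: the tray is turning and both items are upright. I'll finish the remaining 11°, back off, lift and check.

Run:
```python
from h import *
for d in(-221.5,-226.8):
    p,o=pose(d,.06); r.move_l(p,o,.05)
p,o=pose(-218,.06); r.move_l(p,o,.06)
p[2]=.22; r.move_l(p,o,.15)
r.reach([.3,-.3,.3],r.observe()["orientation"])
s=r.observe(); print(s["clock"])
for n in("top","scene"):
    f=eyes.grab_frame(n); cv2.imwrite(f"pics/{n}2.png",cv2.cvtColor(f,4))
a=cv2.imread("pics/top2.png")[90:265,150:350];b=cv2.imread("pics/scene2.png")[110:285,120:320]
cv2.imwrite("pics/c2.png",cv2.resize(np.hstack([a,b]),(800,350),interpolation=2))
```

```text
13.5917
```

View pics/c2.png

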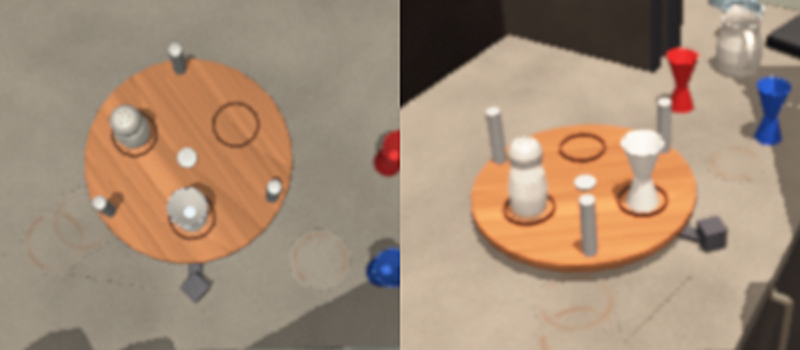

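Both stand upright, with the jigger at crop (188,208) in line between the hub (186,157) and the pointer (195,287). Checking this with numbers.

Run:
```python
from h import *
px={"top":([(175,49),(101,202),(274,186)],(188,204),(195,287),(150,90)),"scene":([(493-400,112),(587-400,200),(664-400,102)],(641-400,142),(711-400,230),(120,110))}
for n,(pg,j,pt,o) in px.items():
    g=lambda l:np.array(l)/2+o
    P=cast(n,g(pg),.1); c=P.mean(0); J=cast(n,g([j]),.108)[0]; T=cast(n,g([pt]),.02)[0]
    u=(T-c)/np.hypot(*(T-c)); m=c+.07*u
    a=lambda d:np.degrees(np.arctan2(d[1],d[0]))
    print(n,c.round(4),"peg ang",[a(p-c).round(1) for p in P],"ptr",a(T-c).round(1),"jig",J.round(3),"mark",m.round(3),"err mm",(1000*np.hypot(*(J-m))).round(1))
```

```text
top [0.5516 0.0212] peg ang [np.float64(3.7), np.float64(124.0), np.float64(-116.6)] ptr -178.2 jig [0.485 0.016] mark [0.482 0.019] err mm 4.0
scene [0.5496 0.0286] peg ang [np.float64(3.8), np.float64(123.6), np.float64(-116.2)] ptr -177.1 jig [0.483 0.022] mark [0.48  0.025] err mm 4.2
```

Both views put the jigger about 4 mm from the mark, and the pegs are within about 2° of where they should be. Handing in.

```bash
python3 -c "
from bench import workorder
print(workorder.finish_job())"
```

```text
the job is handed in; nothing more can be done
None
```

The job is handed in: I turned the tray about 80° clockwise by one peg, and the last pictures, at about 13.6 s, showed the jigger about 4 mm from the mark (limit 18 mm) with the jigger and salt shaker upright; the hand-in returned no verdict.

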